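# Shim a flow-cell block tight in its clamping frame and hold the wedge

## Robot

A 7-joint arm with a two-finger parallel gripper is mounted at the origin on a cart in front of the work surface, level with it; the furniture and walls round the work are solid. World frame = base frame: x ahead of the robot, y to its left, z up, the work surface at z = 0. Lengths are in mm, angles in degrees, forces in N, time in s.
With the tool pointing down it reaches from about 425 to 1025 mm from the base axis. Payload 9.4 kg.
Tool frame: the origin (TCP) lies at the very end of the fingers, on their centre line; the grasp point (between the pads) lies 19 mm behind it; z points along the fingers, y is the line along which they close (so a half turn about z gives the same grasp; the last joint's range is limited). The gripper opens to 85 mm and grips with 20 to 120 N. Pads are 22 mm wide; open, the fingers measure 114 mm over their backs; the gripper's body (76 mm by 85 mm) begins 54 mm behind the grasp point. The pads swing forward as they close: fully open they stand 13 mm farther back than shut.
Start: joints at [63.043, 34.337, -0.143, 91.639, 0.103, 54.024, -4.572], TCP at [278.173, -669.51, 231.275] pointing down, gripper open.
Joint ranges: [-147.43, 147.43], [-19.82, 112.94], [-74.19, 73.91], [6.32, 146.72], [-59.91, 239.91], [6.04, 106.73], [-150.56, 150.56]. Speed limits (degrees/s): [127.2, 127.2, 172.46, 172.46, 180, 180, 180].

## Interface

Orientations are given as a 3x3 rotation matrix whose columns are the frame's x, y, z axes.
In Python, from workcell import get_obs, capture, finish_job, recognise gives the robot as it stands. The module is installed in compiled form; this text tells all that it offers.
- The arm moves only by the shell command python3 -m inch 'ROWS' [FORCE]. ROWS is JSON, a list that holds one entry, the list of rows, each a list of 5 numbers: the opening in per cent of the stroke, from 0 (shut) to 100 (fully open), then the shift along the tool's x, y, z scaled (see below), then the turn about the tool's z scaled (see below). A call has 1 to 5 rows; each row is the pose to reach, as a shift and turn from the pose commanded when the call began, along the tool's axes at that moment, turning the shorter way round; what a row does not reach only later rows make up. The controller multiplies each number of a shift by 0.12 m and each number of a turn by 180 degrees. A row lasts 1/12 s, in which the tool goes at most 41.7 mm and 7.16 degrees, less where a joint would pass 70% of its speed; a pose out of reach is approached as far as the arm can. A call with a number of a shift or a turn outside -1 to 1 is refused whole. A call with a gripper value outside its range is refused whole. The fingers move at their own pace and stop on an object; FORCE is the grip in N (left out, the last holds). Time passes only in rows, so rows that repeat a pose let the fingers close. It gives the time, the measured TCP pose, the force, the opening and the grip force at its end, in the units of the state.
- get_obs(): the state, without advancing time (a new reading comes with each control period).
- capture(name): name is "scene" or "side" or "wrist"; returns a dict with "pixels" (420x560x3 uint8, red, green, blue), "range_z" (420x560 float32, mm along the optical axis (not along the pixel's ray), 0 where there is no reading), "mtx" (3x3 intrinsics, pixels), "cam_to_world" (4x4, takes a point from camera to world coordinates). Camera axes: x right, y up, looking along -z (the intrinsics and any distortion apply to the point x, -y, -z); pixel columns grow to the right and rows downward; lengths in mm; the calibration is good to about 2 mm. A picture is of the moment at which its call begins.
- finish_job(): hands the job in; it is judged then, once.
Trained networks look in the newest picture that a camera, given by its name, has taken for a name from the list of things; names that differ only in an ending like _2 or _b are one class to them, and where a whole thing is asked for, a point or a joint stands for the part that bears it (a point fixed in the world has none). Each returns a list of dicts, best first, with "p" (0 to 1); they miss things now and then, are a little off and sometimes report something else, mostly with a low value. They report only what shows in the picture. A call takes as long as a camera call.
- recognise(camera, thing): "box" ([centre column, centre row, width, height] in pixels, round what is visible of it).
The state is a dict: "time_s": time; "joint_pos": joint angles; "qd": joint speeds; "tau": joint torques, N m; "eef_pos": TCP position; "orientation": TCP orientation; "wrist_force": force on the tool from outside, world axes, zero at the start; "wrist_torque": the same for the moment, N m; "opening": finger opening in mm; "grip_force": force on a finger pad.
Only numpy, scipy, OpenCV 4.12 (cv2) and the standard library are available. Lean on these libraries where they do the work, as an engineer would, in place of code of your own. Each camera call takes 0.05 s, during which the arm holds its last target. There are 200 camera calls.

## Task

In the aluminium clamping frame, stand the white cell block in the channel against the dark end stop, then take grey spacer plates from the blue rack and stand them upright one after another against it, as many (one or two) as it takes for the orange wedge to jam between the last plate and the frame's sloping blue cheek: the wedge must enter at least a sixth of its height, yet bind before its foot touches the channel floor. Press the wedge down firmly, sloping side to the cheek, until the whole stack is tight against the end stop, and finish while still gripping the wedge and pressing it down. Leave any spare spacers in the rack and do not knock over or push away the timer at the back.

Things in the scene. Friction and masses are not known exactly. Their poses are not given: they have to be found in the camera images.
- frame: Clamping frame, aluminium, fixed. Base plate 100 (x) x 180 (y) x 12 mm; origin at the centre of its underside. A channel runs along its y: floor at z = 12 mm, 56 mm wide (x -28 to +28) between two guide rails 8 mm thick that rise 12 mm above the floor. The end stop closes it towards +y, the cheek towards -y (y -88 to -50 mm).
- cheek_foot (a point): Middle of the line where the face of the frame's fixed blue cheek meets the channel floor (frame x 0, y -50, z 12 mm; axes as the frame's). The cheek is 56 mm wide and 60 mm high; its face looks to +y and leans back to -y by 1 in 2 (30 mm at the top), so the gap is wider at the top.
- end_stop: Dark steel stop bolted immovably across the frame, its place differs between runs; axes parallel to the frame's. Origin on the channel floor in the middle of its upright face (56 mm wide, 60 mm high), which looks to -y, to the cheek. From this face to cheek_foot there are 73 to 104 mm: the cell's 40 mm and a gap of 33 to 64 mm. What lies behind the face is lower than it.
- cell: White plastic cell block, 50 (x) x 40 (y) x 60 mm, plus a tab 24 (x) x 16 x 32 mm (high) in the middle of its top; origin at the centre of its underside; about 0.22 kg, loose on the bench. In the frame its y lies along the frame's y, either way round; origin 20 mm from the stop's face when it touches. Grip all tabs across x from above: so the fingers stay clear of the neighbours.
- spacer_1: Grey plastic spacer plate, 50 (x) x 20 (y) x 60 mm, plus a tab 24 (x) x 8 (y) x 32 mm (high) in the middle of its top; origin at the centre of its underside; about 0.06 kg. Upright in a rack slot 18 mm deep with 1 mm play each side. In the frame its y lies along the frame's y, either way round; it stands freely on its edge if let go square.
- spacer_2: A second spacer plate, the same as spacer_1, in the middle slot.
- spacer_3: A third spacer plate, the same as spacer_1, in the last slot.
- spacer_rack: Blue spacer rack, fixed, 78 (x) x 112 (y) x 26 mm, origin at the centre of its underside; three slots along x, at y = -30, 0 and +30 mm, their bottoms 8 mm above the bench, hold spacer_1, spacer_2 and spacer_3.
- wedge: Orange plastic wedge, 50 mm wide (x), 60 mm high, about 0.10 kg, upright and loose on the bench; origin in the middle of its underside. Foot 32 mm thick (y -16 to +16); the +y face is upright (goes to the spacers), the -y face leans outward by 1 in 2, to y -45 mm at the top (goes on the cheek). Its y must point the same way as the frame's y.
- wedge_tab (a point): Middle of the top of the wedge's body, at the foot of its tab (24 (x) x 16 mm, 32 mm high): wedge x 0, y -2, z 60 mm. With R mm left at the channel floor between the last spacer and cheek_foot, the wedge binds with its foot 2 x (32 - R) mm above the floor; 2 to 50 mm is wanted.
- timer: Small white bench timer, 20 x 66 x 62 mm, loose; a bystander.

How it is judged:
By the outcome, as a careful person would: the job done as asked, in the order asked, and still so for the second after the job is handed in, while the arm keeps its last pose, push and grip.
It also fails if it takes over 72 s, if anything falls off the work surface, if the arm or the gripper's body presses on something with over 40 N, if the wrist force passes 120 N, or if a joint passes its speed limit or range.

## Working session

There is one attempt and no reset: what is moved stays moved. The work goes in short steps, Python scripts to look and compute and a shell command to move; the robot and the scene stay as the last step left them, time stands still between calls to the robot, and variables do not carry over. Pictures are saved under pics/ and viewed, at most 10 in all, crops included, and the job is handed in when it is done.

```bash
mkdir -p pics; cat > h.py <<'E'
import numpy as np, cv2
from workcell import get_obs, capture, finish_job, recognise
def cloud(c):
    z=c["range_z"].astype(float); h,w=z.shape; K=c["mtx"]
    u,v=np.meshgrid(np.arange(w),np.arange(h))
    P=np.stack([(u-K[0,2])/K[0,0]*z,-(v-K[1,2])/K[1,1]*z,-z],-1)
    T=c["cam_to_world"]; W=P@T[:3,:3].T+T[:3,3]; W[z<=0]=np.nan
    return W
def save(c,n): cv2.imwrite("pics/"+n,c["pixels"][:,:,::-1])
E
python3 - <<'E'
from h import *
o=get_obs(); print({k:np.round(v,2).tolist() for k,v in o.items()})
a=capture("scene"); b=capture("side")
np.savez("s.npz",W=cloud(a),p=a["pixels"]);np.savez("d.npz",W=cloud(b),p=b["pixels"])
cv2.imwrite("pics/a.png",np.vstack([cv2.resize(x["pixels"],(400,300))[:,:,::-1] for x in(a,b)]))
for cam,c in(("scene",a),("side",b)):
  W=cloud(c); print(cam,np.round(c["cam_to_world"],2).tolist())
  for t in["frame","end_stop","cell","spacer_1","spacer_rack","wedge","timer","cheek_foot","wedge_tab"]:
    for r in recognise(cam,t)[:4]:
      x,y,w,h=r["box"]; Q=W[int(y-h/2):int(y+h/2),int(x-w/2):int(x+w/2)].reshape(-1,3)
      print(t,round(r["p"],2),np.round(r["box"]),np.round(np.nanmedian(Q,0)) if len(Q) else None)
E
```

```text
{'time_s': 0.0, 'joint_pos': [63.04, 34.39, -0.15, 91.68, 0.1, 54.02, -4.57], 'qd': [0.01, 0.04, 0.03, -0.01, 0.02, 0.02, 0.08], 'tau': [-0.0, -77.65, 1.56, -25.8, 0.01, 0.01, 0.0], 'eef_pos': [277.99, -669.06, 230.39], 'orientation': [[0.92, 0.38, -0.0], [0.38, -0.92, 0.0], [-0.0, -0.0, -1.0]], 'wrist_force': [0.59, -0.71, 0.37], 'wrist_torque': [-0.02, 0.03, 0.03], 'grip_force': 0.0, 'opening': 85.66}
scene [[-0.5, 0.54, -0.68, -18.35], [-0.87, -0.32, 0.38, 609.51], [-0.01, 0.78, 0.63, 636.87], [0.0, 0.0, 0.0, 1.0]]
frame 0.67 [334. 277. 116.  95.] [448. 217.  10.]
end_stop 0.83 [313. 281.  43.  56.] [453. 266.  25.]
cell 0.67 [245. 317.  41.  59.] [431. 406.  33.]
spacer_1 0.98 [278. 212.  18.  45.] [616. 240.  52.]
spacer_1 0.92 [293. 204.  17.  41.] [611. 208.  60.]
spacer_1 0.81 [308. 200.  19.  38.] [609. 178.  57.]
spacer_rack 0.87 [292. 230.  71.  32.] [595. 221.  22.]
spacer_rack 0.53 [243. 318.  43.  62.] [431. 408.  26.]
timer 0.61 [321. 171.  29.  40.] [720.  59.  21.]
cheek_foot 0.66 [337. 276. 113.  95.] [446. 210.  11.]
wedge_tab 0.59 [229. 254.  36.  54.] [568. 366.  42.]
side [[0.25, 0.86, -0.45, 199.39], [-0.97, 0.22, -0.1, 144.79], [0.01, 0.46, 0.89, 838.85], [0.0, 0.0, 0.0, 1.0]]
frame 0.73 [271. 288.  99.  67.] [442. 218.  12.]
end_stop 0.65 [245. 277.  24.  48.] [448. 274.  26.]
cell 0.93 [184. 265.  30.  35.] [436. 394.  46.]
spacer_1 0.76 [312. 212.  18.  31.] [612. 174.  48.]
spacer_1 0.73 [296. 209.  19.  34.] [609. 206.  49.]
spacer_1 0.63 [283. 204.  19.  34.] [614. 235.  38.]
spacer_rack 0.91 [294. 215.  57.  43.] [602. 208.  26.]
wedge 0.74 [222. 208.  36.  40.] [575. 361.  36.]
timer 0.57 [373. 183.  36.  22.] [722.  60.  38.]
cheek_foot 0.7 [272. 288. 102.  66.] [443. 217.  12.]
cheek_foot 0.35 [311. 212.  15.  33.] [610. 175.  55.]
wedge_tab 0.83 [219. 208.  33.  41.] [573. 367.  43.]
```

View pics/a.png

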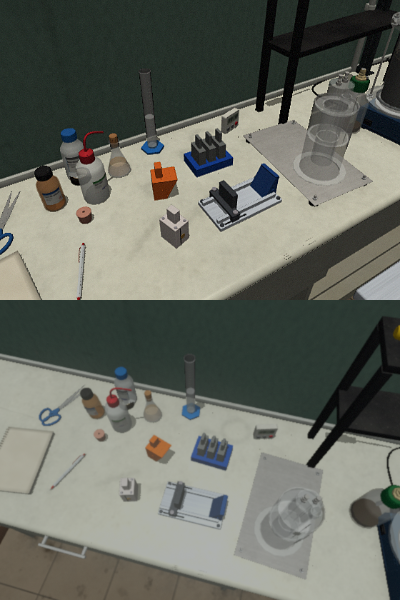

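The picture shows the cell (front left, about 175,225 in the upper view), the wedge (163,180), the rack with three spacers (208,150), and the frame with its dark stop on the left and blue cheek on the right. A glass vessel and a shelf stand between the arm and the work.

```bash
python3 - <<'E'
from h import *
A=[np.load(f) for f in("s.npz","d.npz")]
Q=np.vstack([a["W"].reshape(-1,3) for a in A]); C=np.vstack([a["p"].reshape(-1,3) for a in A]).astype(int)
ok=~np.isnan(Q[:,0]); Q=Q[ok];C=C[ok]
def rep(n,x0,x1,y0,y1,z0,z1,f=None):
    m=(Q[:,0]>x0)&(Q[:,0]<x1)&(Q[:,1]>y0)&(Q[:,1]<y1)&(Q[:,2]>z0)&(Q[:,2]<z1)
    if f is not None: m&=f
    P=Q[m]
    if len(P)<5: print(n,len(P));return
    r=cv2.minAreaRect(P[:,:2].astype(np.float32)); print(n,len(P),np.round(r[0]),np.round(r[1]),round(r[2],1),"med",np.round(np.median(P,0)))
rep("cell60",380,490,360,450,56,65); rep("celltab",380,490,360,450,86,98)
org=(C[:,0]>C[:,2]+80)
rep("wedge60",510,650,310,420,56,65,org); rep("wedgetab",510,650,310,420,86,98,org)
blue=(C[:,2]>C[:,0]+50)
rep("cheek",380,520,80,220,15,80,blue); rep("cheektop",380,520,80,220,69,78,blue)
rep("stop top",380,520,220,340,69,78)
rep("rack",540,670,130,280,22,30,blue)
for y in(240,208,176): rep("sp",560,670,y-14,y+14,90,106)
rep("frame base",360,540,80,350,8,16)
rep("timer",680,780,0,120,55,75)
for x in range(200,1000,100):
  print(x,[int(np.max(Q[(Q[:,0]>=x)&(Q[:,0]<x+100)&(Q[:,1]>=y)&(Q[:,1]<y+100)][:,2],initial=-999)) for y in range(-800,600,100)])
E
```

```text
cell60 802 [439. 404.] [52. 41.] 17.3 med [428. 405.  60.]
celltab 285 [437. 404.] [26. 18.] 17.6 med [437. 404.  92.]
wedge60 958 [579. 358.] [60. 53.] 71.7 med [572. 353.  59.]
wedgetab 154 [582. 370.] [15. 25.] 67.5 med [582. 370.  92.]
cheek 535 [450. 149.] [56. 37.] 2.4 med [450. 143.  64.]
cheektop 238 [450. 137.] [55. 13.] 2.6 med [449. 136.  72.]
stop top 436 [448. 258.] [15. 58.] 89.6 med [447. 259.  72.]
rack 1138 [619. 205.] [114.  79.] 86.1 med [597. 213.  26.]
sp 121 [620. 235.] [10. 26.] 87.4 med [619. 236.  99.]
sp 122 [620. 206.] [10. 26.] 84.5 med [617. 206.  99.]
sp 126 [618. 175.] [12. 26.] 89.8 med [615. 177.  98.]
frame base 4635 [448. 220.] [102. 181.] 0.7 med [440. 219.  12.]
timer 432 [724.  62.] [21. 68.] 17.0 med [723.  62.  61.]
200 [-999, -999, -999, -999, -999, -68, 4, 4, 4, 4, 4, 5, 3, 4]
300 [-747, -742, -503, -503, 72, 5, 20, 245, 217, 15, 40, 13, 4, 4]
400 [-744, -746, -744, -745, 263, 329, 20, 290, 266, 75, 75, 95, 95, 11]
500 [-999, -999, -999, -999, 343, 331, 20, 21, 20, 71, 70, 94, 4, 30]
600 [-999, 182, 244, 245, 245, 247, 446, 445, 29, 102, 102, 60, 182, 181]
700 [15, 281, 276, 245, 245, 248, 455, 468, 65, 13, 248, 246, 119, 142]
800 [250, 264, 281, 296, 310, 324, 452, 451, 432, 412, 397, 412, 426, 438]
900 [-999, -999, -999, -999, -999, -999, -999, -999, -999, -999, -999, -999, -999, -999]
```

```bash
python3 -m inch '[[[100,0,0,-0.8,-0.188],[100,0,0,-0.8,-0.188],[100,0,0,-0.8,-0.188],[100,0,0,-0.8,-0.188],[100,0,0,-0.8,-0.188]]]'
python3 -m inch '[[[100,0,0,-0.85,-0.188],[100,0,0,-0.85,-0.188],[100,0,0,-0.85,-0.188],[100,0,0,-0.85,-0.188],[100,0,0,-0.85,-0.188]]]'
python3 -c "
from h import *
c=capture('wrist');save(c,'w0.png');print(np.round(get_obs()['orientation'],3),np.round(get_obs()['joint_pos']))
a=capture('scene');save(a,'s1.png')
W=cloud(a);m=W[...,2]>300;P=W[m];P=P[(P[:,0]<800)];
for y in range(-600,100,50):
  q=P[(P[:,1]>=y)&(P[:,1]<y+50)]
  if len(q): print(y,np.round(q.min(0)),np.round(q.max(0)))
"
```

```text
time_s: 1.42
eef_pos: [278.3, -670.0, 329.3]
orientation: [[0.548, 0.836, 0.001], [0.836, -0.548, -0.003], [-0.002, 0.003, -1.0]]
wrist_force: [-1.1, 0.2, -1.0]
opening: 86.0
grip_force: 0.0
time_s: 1.83
eef_pos: [278.4, -669.9, 431.5]
orientation: [[-0.011, 1.0, 0.001], [1.0, 0.011, -0.003], [-0.003, 0.001, -1.0]]
wrist_force: [-0.1, 0.8, -0.4]
opening: 85.3
grip_force: 0.0
[[-0.015  1.     0.   ]
 [ 1.     0.015 -0.001]
 [-0.001  0.    -1.   ]] [ 73.  28. -17.  76.   8.  77.  57.]
-400 [ 554. -360.  330.] [ 564. -351.  332.]
-350 [ 521. -347.  300.] [ 560. -301.  344.]
-300 [ 495. -300.  317.] [ 537. -274.  333.]
-150 [ 645. -105.  300.] [ 760. -100.  380.]
-100 [ 643. -100.  300.] [777. -75. 383.]
```

View pics/s1.png

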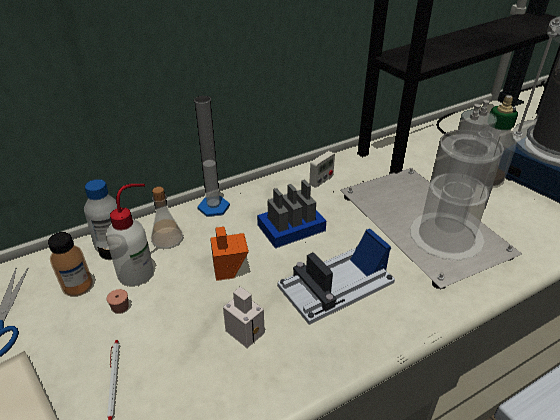

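The wrist is level and square to the world now; the glass cylinder (460,190) and the shelf (400,90) lie to the right. I pass inside the shelf, above the glass.

```bash
python3 -m inch '[[[100,0.95,-0.3,0,0],[100,0.95,-0.3,0,0],[100,0.95,-0.3,0,0],[100,0.95,-0.3,0,0]]]' | grep -E 'pos|force'
python3 -m inch '[[[100,0.95,-0.3,0,0],[100,0.95,-0.3,0,0],[100,0.95,-0.3,0,0],[100,0.95,-0.3,0,0]]]' | grep -E 'pos|force'
python3 -m inch '[[[100,1,0.85,0,0],[100,1,0.85,0,0],[100,1,0.85,0,0],[100,1,0.85,0,0],[100,1,0.85,0,0]]]' | grep -E 'pos|force'
python3 -c "
from h import *
print(np.round(get_obs()['orientation'],3),np.round(get_obs()['joint_pos']))"
```

```text
eef_pos: [240.1, -549.6, 429.8]
wrist_force: [1.3, -0.8, 0.4]
grip_force: 0.0
eef_pos: [203.5, -435.9, 429.7]
wrist_force: [0.0, 0.1, -0.7]
grip_force: 0.0
eef_pos: [310.8, -316.1, 429.9]
wrist_force: [-0.3, -0.3, -0.2]
grip_force: 0.0
[[-0.009  1.     0.002]
 [ 1.     0.009  0.   ]
 [ 0.     0.002 -1.   ]] [ 64.   4. -28. 109.   2.  67.  36.]
```

```bash
python3 -m inch '[[[100,1,0.8,0,0],[100,1,0.8,0,0],[100,1,0.8,0,0],[100,1,0.8,0,0],[100,1,0.8,0,0]]]' | grep -E 'pos|force'
python3 -m inch '[[[100,1,0.5,0,0],[100,1,0.5,0,0],[100,1,0.5,0,0],[100,1,0.5,0,0]]]' | grep -E 'pos|force'
python3 -m inch '[[[100,1,0,0,0],[100,1,0,0,0],[100,1,0,0,0],[100,1,0,0,0]]]' | grep -E 'pos|force'
python3 -m inch '[[[100,1,0,0,0],[100,1,0,0,0],[100,1,0,0,0],[100,1,0,0,0]]]' | grep -E 'pos|force'
python3 -c "
from h import *
print(np.round(get_obs()['orientation'],3),np.round(get_obs()['joint_pos']))"
```

```text
eef_pos: [405.4, -195.8, 429.7]
wrist_force: [0.1, 0.1, 0.3]
grip_force: 0.0
eef_pos: [463.6, -74.9, 429.7]
wrist_force: [0.6, 1.3, -0.2]
grip_force: 0.0
eef_pos: [460.4, 46.3, 429.9]
wrist_force: [-0.5, -1.1, -0.7]
grip_force: 0.0
eef_pos: [459.5, 166.1, 429.8]
wrist_force: [-0.9, -0.2, 0.8]
grip_force: 0.0
[[-0.01   1.     0.   ]
 [ 1.     0.01   0.004]
 [ 0.004  0.001 -1.   ]] [ 17.  12. -51. 104.  10.  69. -37.]
```

```bash
cat > m.py <<'E'
from h import *
c=capture("wrist"); W=cloud(c); Q=W.reshape(-1,3); C=c["pixels"].reshape(-1,3).astype(int)
ok=~np.isnan(Q[:,0]);Q=Q[ok];C=C[ok]
org=(C[:,0]>C[:,2]+80); blue=(C[:,2]>C[:,0]+50)
def rep(n,x0,x1,y0,y1,z0,z1,f=None):
    m=(Q[:,0]>x0)&(Q[:,0]<x1)&(Q[:,1]>y0)&(Q[:,1]<y1)&(Q[:,2]>z0)&(Q[:,2]<z1)
    if f is not None: m&=f
    P=Q[m]
    if len(P)<20: print(n,len(P));return P
    r=cv2.minAreaRect(P[:,:2].astype(np.float32)); p=np.percentile(P,[1,50,99],axis=0)
    print(n,len(P),np.round(r[0],1),np.round(r[1],1),round(r[2],1),"1/50/99%",np.round(p,1).tolist())
    return P
E
python3 - <<'E'
from m import *
save(c,"w1.png")
print(np.round(c["cam_to_world"],2).tolist())
rep("cheekface",380,520,80,220,15,80,blue); rep("cheektop",380,520,80,220,69,78,blue)
rep("stop top",380,520,220,340,69,78)
rep("base",360,540,80,350,8,16);rep("rails",380,540,120,245,21,28)
for y in(237,206,176): rep("sptab",560,670,y-14,y+14,90,106)
rep("rack",540,670,130,280,22,30,blue)
rep("cell60",380,490,360,450,56,65); rep("celltab",380,490,360,450,86,98)
E
```

```text
[[1.0, -0.01, -0.0, 459.38], [0.01, 0.95, 0.32, 248.71], [0.0, -0.32, 0.95, 572.39], [0.0, 0.0, 0.0, 1.0]]
cheekface 756 [451.  149.6] [54.5 34.8] 0.4 1/50/99% [[424.2, 132.4, 15.8], [449.7, 150.3, 48.9], [477.7, 167.0, 73.4]]
cheektop 153 [450.7 136.7] [53.1  8.7] 0.7 1/50/99% [[424.2, 132.2, 69.3], [446.4, 137.4, 71.7], [477.3, 141.0, 74.2]]
stop top 313 [449.5 256.9] [54.1 12. ] 0.6 1/50/99% [[422.6, 250.7, 70.0], [449.5, 256.9, 71.9], [476.5, 263.1, 74.0]]
base 3360 [450.4 219.1] [100.  178.7] 0.6 1/50/99% [[401.4, 132.7, 9.5], [450.4, 222.2, 11.9], [499.5, 308.1, 15.5]]
rails 602 [450.7 192.3] [ 71.9 104.6] 0.6 1/50/99% [[414.8, 140.9, 21.2], [453.5, 191.6, 23.9], [486.3, 244.2, 27.4]]
sptab 93 [622.5 234.5] [23.5  7.4] 0.2 1/50/99% [[610.9, 230.8, 90.8], [621.6, 233.9, 99.8], [633.9, 238.2, 101.8]]
sptab 92 [620.8 204.7] [23.3  7.8] 0.4 1/50/99% [[609.3, 200.8, 91.8], [619.7, 204.4, 99.6], [632.1, 208.5, 101.7]]
sptab 94 [619.2 175. ] [ 7.9 23.8] 89.2 1/50/99% [[607.3, 171.1, 90.7], [617.7, 174.9, 99.4], [630.7, 178.9, 101.7]]
rack 1317 [621.1 204.6] [111.5  78.7] 86.6 1/50/99% [[581.1, 149.7, 23.6], [608.5, 217.5, 26.0], [661.0, 260.7, 28.1]]
cell60 424 [441.9 395.2] [49.9 23.9] 16.7 1/50/99% [[416.5, 378.7, 56.7], [438.7, 390.9, 59.9], [466.7, 399.6, 63.8]]
celltab 0
```

View pics/w1.png

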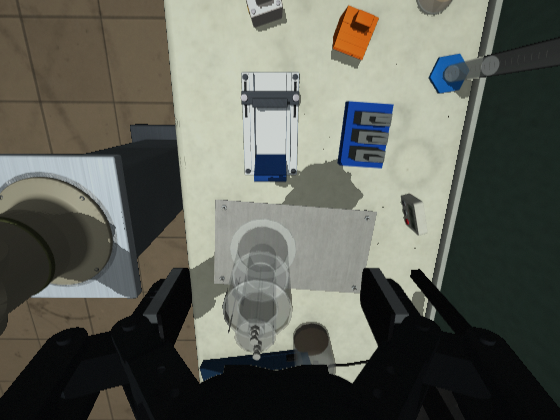

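The frame stands square at (255,125), rack (365,135), wedge (355,35), cell half visible at the top (265,8). Gap stop–cheek foot ≈ 81 mm → R ≈ 41−20 = 21 with one spacer, so the wedge should bind about 22 mm up. One spacer it is.

```bash
python3 -m inch '[[[100,0.9,-0.09,0.54,0],[100,0.9,-0.09,0.54,0],[100,0.9,-0.09,0.54,0],[100,0.9,-0.09,0.54,0]]]' | grep -E 'pos|force'
python3 -m inch '[[[100,0.9,-0.09,0.8,-0.094],[100,0.9,-0.09,0.8,-0.094],[100,0.9,-0.09,0.8,-0.094],[100,0.9,-0.09,0.8,-0.094],[100,0.9,-0.09,0.8,-0.094]]]' | grep -E 'pos|force'
python3 - <<'E'
from m import *
o=get_obs();print(np.round(o['eef_pos'],1),np.round(o['orientation'],3).tolist(),np.round(o['joint_pos']))
rep("cell60",380,500,350,460,56,65); rep("celltab",380,500,350,460,86,98)
rep("wedge60",510,650,310,420,56,65,org); rep("wedgetab",510,650,310,420,86,98,org)
E
```

```text
eef_pos: [447.0, 271.2, 361.2]
wrist_force: [-0.4, -0.7, 0.2]
grip_force: 0.0
eef_pos: [437.1, 376.1, 265.0]
wrist_force: [-0.2, -1.9, 1.0]
grip_force: 0.0
[437.9 374.8 266.5] [[-0.295, 0.956, -0.003], [0.956, 0.295, -0.002], [-0.001, -0.004, -1.0]] [-11.  29. -51. 107.  27.  57. -57.]
cell60 1040 [439.3 403.3] [50.2 40.1] 16.3 1/50/99% [[412.8, 380.7, 57.5], [437.3, 409.1, 59.9], [466.0, 427.3, 63.3]]
celltab 351 [439.2 403.6] [23.6 15.6] 17.2 1/50/99% [[426.9, 394.1, 86.2], [439.0, 403.9, 91.6], [451.4, 413.5, 93.7]]
wedge60 1357 [579.1 358.8] [60.1 50.3] 71.5 1/50/99% [[551.1, 326.7, 57.9], [574.4, 354.6, 59.7], [608.5, 391.7, 61.5]]
wedgetab 272 [583.2 370.2] [15.9 23.5] 71.6 1/50/99% [[570.7, 361.2, 88.5], [582.3, 370.9, 91.9], [594.2, 380.1, 93.4]]
```

```bash
python3 -m inch '[[[100,0.225,0.083,0.8,0],[100,0.225,0.083,0.8,0],[100,0.225,0.083,0.8,0],[100,0.225,0.083,0.8,0]]]' 50| grep -E 'pos|force'
python3 -m inch '[[[100,0,0,0.3,0],[100,0,0,0.5,0],[100,0,0,0.7,0],[100,0,0,0.86,0],[100,0,0,0.86,0]]]' | grep -E 'pos|force'
python3 -m inch '[[[0,0,0,0,0],[0,0,0,0,0],[0,0,0,0,0],[0,0,0,0,0],[0,0,0,0,0]]]' | grep -E 'pos|force|open'
python3 -m inch '[[[0,0,0,0,0],[0,0,0,0,0],[0,0,0,0,0],[0,0,0,0,0],[0,0,0,0,0]]]' | grep -E 'pos|force|open'
```

```text
eef_pos: [439.7, 401.8, 169.9]
wrist_force: [0.3, -0.0, 0.9]
grip_force: 0.0
eef_pos: [440.5, 401.8, 68.4]
wrist_force: [-0.0, -0.4, 0.3]
grip_force: 0.0
eef_pos: [440.2, 404.1, 70.4]
wrist_force: [-0.6, 0.2, -0.2]
opening: 25.5
grip_force: 0.2
eef_pos: [439.9, 404.2, 70.4]
wrist_force: [-0.6, -1.7, 8.8]
opening: 23.2
grip_force: 49.4
```

```bash
python3 -m inch '[[[0,0,0,-0.3,0],[0,0,0,-0.6,0],[0,0,0,-0.9,0.092],[0,0,0,-0.9,0.092],[0,0,0,-0.9,0.092]]]'| grep -E 'pos|force'
python3 -m inch '[[[0,-0.74,0.036,0,0],[0,-0.74,0.036,0,0],[0,-0.74,0.036,0,0],[0,-0.74,0.036,0,0],[0,-0.74,0.036,0,0]]]' | grep -E 'pos|force'
python3 -m inch '[[[0,-0.74,0.036,0,0],[0,-0.74,0.036,0,0],[0,-0.74,0.036,0,0],[0,-0.74,0.036,0,0],[0,-0.74,0.036,0,0]]]' | grep -E 'pos|force|open'
python3 - <<'E'
from m import *
o=get_obs();print(np.round(o['eef_pos'],1),np.round(o['orientation'],3).tolist(),np.round(o['joint_pos']))
rep("stop top",380,520,235,300,66,78)
rep("base",360,540,80,350,8,16)
rep("hand",380,520,180,270,160,180)
E
```

```text
eef_pos: [440.3, 404.8, 180.0]
wrist_force: [-0.4, -0.6, -2.5]
grip_force: 50.2
eef_pos: [445.2, 314.7, 177.6]
wrist_force: [0.4, 0.6, -1.9]
grip_force: 50.3
eef_pos: [450.5, 227.3, 177.6]
wrist_force: [-0.5, 0.8, -1.3]
opening: 22.8
grip_force: 50.3
[450.4 228.1 177.6] [[-0.012, 1.0, 0.001], [1.0, 0.012, 0.002], [0.002, 0.001, -1.0]] [ -2.  29. -44. 121.  31.  41. -66.]
stop top 1122 [449.8 257.9] [56.  14.2] 0.6 1/50/99% [[422.7, 250.9, 69.1], [449.8, 258.2, 71.7], [476.9, 264.8, 73.5]]
base 4772 [450.2 229.7] [100.4 156.9] 0.6 1/50/99% [[400.7, 193.0, 9.9], [449.4, 280.4, 11.8], [499.2, 308.1, 15.7]]
hand 3030 [450.7 235.8] [50.1 24.1] 0.6 1/50/99% [[426.4, 225.8, 160.5], [450.9, 239.9, 167.2], [475.1, 247.7, 179.2]]
```

```bash
python3 -m inch '[[[0,-0.012,0,0.3,0],[0,-0.012,0,0.55,0],[0,-0.012,0,0.72,0],[0,-0.012,0,0.78,0],[0,-0.012,0,0.79,0]]]'| grep -E 'pos|force'
python3 -m inch '[[[0,0.015,0,0,0],[0,0.03,0,0,0],[0,0.045,0,0,0],[0,0.045,0,0,0]]]' | grep -E 'pos|force'
```

```text
eef_pos: [448.8, 227.2, 81.9]
wrist_force: [0.2, -0.5, -1.8]
grip_force: 51.2
eef_pos: [450.4, 230.9, 82.9]
wrist_force: [-0.2, -0.9, -1.2]
grip_force: 51.1
```

```bash
python3 -m inch '[[[0,0.012,0,0.005,0],[0,0.022,0,0.01,0],[0,0.022,0,0.01,0]]]' | grep -E 'pos|force'
python3 -m inch '[[[100,0,0,0,0],[100,0,0,0,0],[100,0,0,0,0],[100,0,0,0,0],[100,0,0,0,0]]]' | grep -E 'pos|force|open'
python3 -m inch '[[[100,0,0,-0.4,0],[100,0,0,-0.8,0],[100,0,0,-0.99,0],[100,0,0,-0.99,0],[100,0,0,-0.99,0]]]' | grep -E 'pos|force|open'
python3 - <<'E'
from m import *
o=get_obs();print(np.round(o['eef_pos'],1),np.round(o['orientation'],3).tolist(),np.round(o['joint_pos']))
rep("cell60",380,520,195,250.5,68,76);rep("tab",380,520,195,260,98,110)
for y in(235,205,175): rep("sptab",560,670,y-14,y+14,90,106)
E
```

```text
eef_pos: [450.3, 231.0, 81.7]
wrist_force: [-0.8, -7.6, 7.1]
grip_force: 52.3
eef_pos: [450.2, 233.4, 81.3]
wrist_force: [-0.6, 0.3, 0.8]
opening: 81.6
grip_force: 0.0
eef_pos: [451.1, 233.5, 201.9]
wrist_force: [0.1, 0.0, -0.9]
opening: 85.0
grip_force: 0.0
[450.4 232.8 200.5] [[-0.01, 1.0, 0.001], [1.0, 0.01, 0.0], [0.0, 0.001, -1.0]] [ -1.  28. -45. 120.  29.  44. -64.]
cell60 1370 [450.7 230.7] [50.  39.3] 0.4 1/50/99% [[426.3, 211.6, 68.9], [451.0, 238.1, 71.8], [475.3, 250.1, 74.9]]
tab 526 [450.7 230.2] [23.5 16.2] 0.3 1/50/99% [[439.1, 222.6, 98.9], [451.0, 231.1, 103.6], [462.3, 238.2, 105.3]]
sptab 354 [622.4 234.8] [ 8.4 24.6] 85.6 1/50/99% [[610.5, 230.9, 90.1], [620.5, 236.0, 99.3], [634.4, 239.3, 101.2]]
sptab 340 [620.5 205.2] [ 8.1 24.3] 87.8 1/50/99% [[608.6, 201.2, 90.3], [618.7, 206.5, 99.2], [632.3, 209.4, 100.9]]
sptab 333 [619.1 175.3] [ 9.2 25.1] 88.0 1/50/99% [[606.9, 171.0, 90.2], [617.5, 177.0, 99.0], [630.8, 179.6, 101.1]]
```

```bash
python3 -m inch '[[[100,-0.246,0.7,0,0],[100,-0.246,0.7,0,0],[100,-0.246,0.7,0,0],[100,-0.246,0.7,0,0]]]' | grep -E 'pos|force'
python3 -m inch '[[[100,-0.246,0.7,0,0.021],[100,-0.246,0.7,0,0.021],[100,-0.246,0.7,0,0.021],[100,-0.246,0.7,0,0.021],[100,-0.246,0.7,0,0.021]]]' | grep -E 'pos|force'
python3 - <<'E'
from m import *
o=get_obs();print(np.round(o['eef_pos'],1),np.round(o['orientation'],3).tolist(),np.round(o['joint_pos']))
for y in(235,205,175): rep("sptab",560,670,y-14,y+14,90,106);rep("spbody",560,670,y-14,y+14,64,72)
E
```

```text
eef_pos: [536.2, 202.5, 197.8]
wrist_force: [-0.7, -0.1, -0.4]
grip_force: 0.0
eef_pos: [617.2, 176.3, 198.6]
wrist_force: [-1.0, 0.1, 1.3]
grip_force: 0.0
[616.7 176.8 199.1] [[0.053, 0.999, -0.002], [0.999, -0.053, -0.0], [-0.0, -0.002, -1.0]] [  6.  36. -42. 103.  30.  53. -53.]
sptab 338 [622.6 234.7] [ 8.2 23.2] 86.5 1/50/99% [[611.1, 230.2, 90.9], [623.0, 235.2, 99.5], [634.1, 239.1, 101.2]]
spbody 905 [622.8 234.8] [19.4 49.8] 86.8 1/50/99% [[598.3, 224.4, 65.9], [622.7, 237.7, 67.8], [647.3, 245.3, 70.2]]
sptab 319 [621.4 205. ] [ 7.8 23.4] 87.0 1/50/99% [[609.8, 201.1, 90.2], [621.4, 205.8, 99.5], [633.0, 209.3, 101.2]]
spbody 770 [621.3 205.2] [19.6 49.8] 86.7 1/50/99% [[596.6, 194.8, 65.3], [620.6, 208.7, 67.7], [645.7, 215.6, 71.0]]
sptab 330 [619.4 175.2] [ 8.  23.7] 86.1 1/50/99% [[607.8, 171.1, 90.3], [619.5, 176.6, 99.4], [631.1, 179.3, 101.1]]
spbody 733 [619.8 175.1] [20.1 49.7] 85.9 1/50/99% [[595.1, 164.1, 64.9], [620.5, 178.8, 67.7], [644.0, 185.7, 70.3]]
```

```bash
python3 -m inch '[[[100,-0.011,0.022,0.3,0],[100,-0.011,0.022,0.6,0],[100,-0.011,0.022,0.85,0],[100,-0.011,0.022,1,0],[100,-0.011,0.022,1,0]]]' 50| grep -E 'pos|force'
python3 -m inch '[[[0,0,0,0,0],[0,0,0,0,0],[0,0,0,0,0],[0,0,0,0,0],[0,0,0,0,0]]]' | grep -E 'pos|force|open'
python3 -m inch '[[[0,0,0,0,0],[0,0,0,0,0],[0,0,0,0,0],[0,0,0,0,0],[0,0,0,0,0]]]' | grep -E 'pos|force|open'
python3 -m inch '[[[0,0,0,-0.1,0],[0,0,0,-0.2,0],[0,0,0,-0.35,0],[0,0,0,-0.6,0],[0,0,0,-0.85,0]]]' | grep -E 'pos|force|open'
python3 - <<'E'
from m import *
o=get_obs();print(np.round(o['eef_pos'],1),np.round(o['orientation'],3).tolist(),np.round(o['joint_pos']))
for y in(235,205): rep("sptab",560,670,y-14,y+14,90,106)
rep("held",580,670,155,210,130,170)
E
```

```text
eef_pos: [617.5, 174.4, 76.3]
wrist_force: [0.3, -0.7, 0.6]
grip_force: 0.0
eef_pos: [621.7, 174.4, 81.3]
wrist_force: [-0.2, 0.5, 0.6]
opening: 25.6
grip_force: 0.1
eef_pos: [621.5, 174.6, 81.2]
wrist_force: [-2.1, -1.8, 7.4]
opening: 22.6
grip_force: 48.6
eef_pos: [620.9, 174.2, 183.7]
wrist_force: [1.1, 0.2, -0.7]
opening: 22.6
grip_force: 49.1
[623.3 175.9 190.2] [[0.055, 0.998, 0.007], [0.998, -0.055, 0.003], [0.003, 0.007, -1.0]] [  6.  37. -42. 103.  31.  51. -53.]
sptab 372 [622.8 234.9] [ 7.6 23.3] 87.0 1/50/99% [[611.3, 230.9, 90.6], [622.6, 235.3, 99.6], [634.4, 239.1, 101.5]]
sptab 362 [621.4 205.1] [ 7.9 23.7] 87.2 1/50/99% [[609.7, 201.0, 91.2], [621.3, 205.9, 99.5], [632.9, 209.2, 101.0]]
held 2063 [620.6 177.6] [15.6 50.9] 86.0 1/50/99% [[597.0, 172.6, 130.7], [622.6, 184.3, 154.8], [645.4, 186.0, 169.9]]
```

```bash
python3 -m inch '[[[0,0.057,-0.712,0,0],[0,0.057,-0.712,0,0],[0,0.057,-0.712,0,0],[0,0.057,-0.712,0,0]]]' | grep -E 'pos|force'
python3 -m inch '[[[0,0.057,-0.712,0,-0.021],[0,0.057,-0.712,0,-0.021],[0,0.057,-0.712,0,-0.021],[0,0.057,-0.712,0,-0.021],[0,0.057,-0.712,0,-0.021]]]' | grep -E 'pos|force'
python3 - <<'E'
from m import *
o=get_obs();print(np.round(o['eef_pos'],1),np.round(o['orientation'],3).tolist(),np.round(o['joint_pos']))
rep("held top",380,520,180,220,150,180)
rep("celltab",380,520,195,260,98,110);rep("cell60",380,520,195,250.5,68,76)
E
```

```text
eef_pos: [534.4, 186.3, 183.6]
wrist_force: [0.6, -0.4, -0.8]
grip_force: 49.3
eef_pos: [453.0, 197.7, 182.8]
wrist_force: [0.5, -0.5, -0.7]
grip_force: 49.4
[453.4 197.6 182.6] [[-0.009, 1.0, 0.002], [1.0, 0.009, 0.001], [0.001, 0.002, -1.0]] [  2.  28. -44. 122.  31.  41. -63.]
held top 2517 [453.  201.1] [15.7 50.4] 89.1 1/50/99% [[428.7, 194.8, 150.6], [452.5, 206.5, 169.2], [477.3, 208.4, 179.3]]
celltab 668 [458.  227.1] [22.9 43.1] 65.0 1/50/99% [[439.0, 222.9, 100.5], [450.7, 230.9, 103.6], [462.6, 238.2, 105.3]]
cell60 1833 [450.9 230.4] [50.1 39.4] 0.6 1/50/99% [[426.3, 210.9, 69.4], [451.0, 237.6, 71.8], [475.3, 250.0, 74.6]]
```

```bash
python3 -m inch '[[[0,-0.012,-0.02,0,0],[0,-0.012,-0.02,0.2,0],[0,-0.012,-0.02,0.45,0],[0,-0.012,-0.02,0.65,0],[0,-0.012,-0.02,0.75,0]]]' | grep -E 'pos|force'
python3 -m inch '[[[0,0,0,0.03,0],[0,0,0,0.05,0],[0,0,0,0.06,0],[0,0,0,0.06,0]]]' | grep -E 'pos|force'
python3 -m inch '[[[0,0.01,0,0,0],[0,0.02,0,0,0],[0,0.03,0,0,0],[0,0.03,0,0,0]]]' | grep -E 'pos|force'
```

```text
eef_pos: [449.2, 195.2, 89.5]
wrist_force: [0.3, 0.3, -0.5]
grip_force: 49.4
eef_pos: [449.5, 196.2, 85.5]
wrist_force: [0.8, 0.1, -0.1]
grip_force: 49.4
eef_pos: [449.3, 199.8, 85.2]
wrist_force: [0.5, 0.1, 0.3]
grip_force: 49.5
```

```bash
python3 -m inch '[[[0,0.006,0.005,0.01,0],[0,0.012,0.005,0.02,0],[0,0.018,0.005,0.02,0],[0,0.018,0.005,0.02,0]]]' | grep -E 'pos|force'
```

```text
eef_pos: [449.3, 200.8, 84.7]
wrist_force: [-8.2, -7.7, 42.4]
grip_force: 54.1
```

```bash
python3 -m inch '[[[0,0,0,-0.012,0],[0,0,0,-0.012,0]]]' | grep -E 'pos|force'
python3 -m inch '[[[100,0,0,-0.004,0],[100,0,0,-0.004,0],[100,0,0,-0.004,0],[100,0,0,-0.004,0],[100,0,0,-0.004,0]]]' | grep -E 'pos|force|open'
python3 -m inch '[[[100,0,0,-0.3,0],[100,0,0,-0.65,0],[100,0,0,-0.99,0],[100,0,0,-0.99,0],[100,0,0,-0.99,0]]]' | grep -E 'pos|force|open'
python3 - <<'E'
from m import *
save(c,"w2.png")
o=get_obs();print(np.round(o['eef_pos'],1),np.round(o['orientation'],3).tolist(),np.round(o['joint_pos']),o['time_s'])
rep("sp body",380,520,170,210.3,69,76);rep("sptab",380,520,185,215,98,110);rep("celltab",380,520,218,260,98,110)
rep("both",380,520,170,250.4,69,76)
rep("stop",380,520,251,270,69,76)
E
```

```text
eef_pos: [449.4, 200.8, 85.0]
wrist_force: [-3.8, -4.7, 21.0]
grip_force: 51.7
eef_pos: [449.6, 201.8, 84.3]
wrist_force: [0.1, -0.5, -0.4]
opening: 81.1
grip_force: 0.0
eef_pos: [450.7, 202.0, 205.0]
wrist_force: [0.1, -0.8, -1.0]
opening: 85.3
grip_force: 0.0
[449.9 201.3 203.5] [[-0.01, 1.0, 0.001], [1.0, 0.01, 0.0], [0.0, 0.001, -1.0]] [  3.  27. -46. 121.  29.  43. -61.] 15.8333
sp body 699 [447.5 200.6] [49.5 19.3] 0.4 1/50/99% [[423.5, 191.3, 69.3], [447.8, 203.9, 71.8], [472.1, 210.2, 73.9]]
sptab 282 [447.6 200.2] [ 8.3 23.7] 89.8 1/50/99% [[435.9, 196.3, 98.2], [447.6, 200.9, 103.4], [459.4, 204.2, 104.9]]
celltab 563 [450.5 230.3] [23.5 15.9] 0.3 1/50/99% [[438.8, 222.4, 99.2], [450.5, 231.0, 103.7], [462.2, 238.1, 105.3]]
both 2240 [449.2 220.5] [53.2 59.1] 0.4 1/50/99% [[424.5, 191.9, 69.4], [449.7, 224.3, 71.8], [475.2, 249.9, 74.9]]
stop 953 [449.9 257.7] [55.8 13.4] 0.4 1/50/99% [[422.3, 251.1, 70.1], [450.3, 258.1, 71.8], [477.4, 264.5, 73.3]]
```

View pics/w2.png

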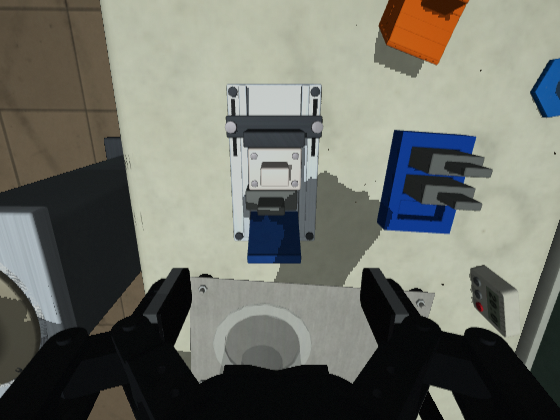

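The spacer stands upright against the cell (265,200); two spares remain in the rack, timer upright at (490,300). Next the wedge (425,25).

```bash
python3 -m inch '[[[100,0.7,0.56,0,0],[100,0.7,0.56,0,0],[100,0.7,0.56,0,0],[100,0.7,0.56,0,0]]]' | grep -E 'pos|force'
python3 -m inch '[[[100,0.7,0.56,0,0.106],[100,0.7,0.56,0,0.106],[100,0.7,0.56,0,0.106],[100,0.7,0.56,0,0.106],[100,0.7,0.56,0,0.106]]]' | grep -E 'pos|force'
python3 - <<'E'
from m import *
o=get_obs();print(np.round(o['eef_pos'],1),np.round(o['orientation'],3).tolist(),np.round(o['joint_pos']))
rep("wedge60",510,650,310,420,56,65,org); rep("wedgetab",510,650,310,420,86,98,org)
A=np.vstack([np.load(f)["W"].reshape(-1,3) for f in("s.npz","d.npz")])
d=np.hypot(A[:,0]-583,A[:,1]-370); m=(A[:,2]>20)&(d>62)&(d<130)&(A[:,1]>290); q=A[m]; print(len(q), q[np.argsort(d[m])][:5].round())
E
```

```text
eef_pos: [517.8, 290.8, 201.4]
wrist_force: [0.2, -0.1, 1.1]
grip_force: 0.0
eef_pos: [581.2, 371.8, 200.6]
wrist_force: [-0.1, 0.3, -0.7]
grip_force: 0.0
[581.  370.6 200.9] [[0.315, 0.949, -0.003], [0.949, -0.315, -0.003], [-0.003, -0.002, -1.0]] [-14.  38. -37.  97.  27.  55. -80.]
wedge60 2013 [579.3 359.1] [60.  49.5] 71.4 1/50/99% [[551.0, 327.1, 57.9], [578.4, 356.1, 59.6], [608.6, 392.1, 61.2]]
wedgetab 396 [583.4 370. ] [15.7 22.5] 70.7 1/50/99% [[572.1, 360.3, 90.2], [583.3, 369.9, 91.7], [594.2, 378.9, 93.3]]
920 [[688. 421.  22.]
 [693. 410.  22.]
 [691. 416.  27.]
 [688. 422.  24.]
 [483. 308.  23.]]
```

```bash
python3 -m inch '[[[100,0,0.021,0.3,0],[100,0,0.021,0.6,0],[100,0,0.021,0.8,0],[100,0,0.021,0.9,0],[100,0,0.021,0.95,0]]]' 100| grep -E 'pos|force'
python3 -m inch '[[[100,0,0,0.08,0],[100,0,0,0.13,0],[100,0,0,0.13,0]]]' | grep -E 'pos|force|open'
python3 -m inch '[[[0,0,0,0,0],[0,0,0,0,0],[0,0,0,0,0],[0,0,0,0,0],[0,0,0,0,0]]]' | grep -E 'pos|force|open'
python3 -m inch '[[[0,0,0,0,0],[0,0,0,0,0],[0,0,0,0,0],[0,0,0,0,0],[0,0,0,0,0]]]' | grep -E 'pos|force|open'
```

```text
eef_pos: [583.3, 368.3, 86.8]
wrist_force: [-0.8, 0.8, 0.3]
grip_force: 0.0
eef_pos: [584.5, 370.1, 73.3]
wrist_force: [-0.9, 0.1, 0.5]
opening: 85.3
grip_force: 0.0
eef_pos: [584.8, 370.4, 74.0]
wrist_force: [-0.2, -0.3, 0.2]
opening: 25.8
grip_force: 0.2
eef_pos: [584.8, 370.6, 74.2]
wrist_force: [-0.3, -1.1, 6.4]
opening: 21.3
grip_force: 98.3
```

```bash
python3 -m inch '[[[60,0,0,0,0],[60,0,0,0,0],[60,0,0,0.03,0],[60,0,0,0.065,0],[60,0,0,0.065,0]]]' | grep -E 'pos|force|open'
python3 -m inch '[[[0,0,0,0,0],[0,0,0,0,0],[0,0,0,0,0],[0,0,0,0,0],[0,0,0,0,0]]]' | grep -E 'pos|force|open'
python3 -m inch '[[[0,0,0,0,0],[0,0,0,0,0],[0,0,0,0,0],[0,0,0,0,0],[0,0,0,0,0]]]' | grep -E 'pos|force|open'
```

```text
eef_pos: [584.1, 369.9, 64.5]
wrist_force: [0.6, -0.6, 0.3]
opening: 51.1
grip_force: 0.0
eef_pos: [584.6, 370.3, 65.8]
wrist_force: [0.3, 0.1, -0.6]
opening: 22.0
grip_force: 97.9
eef_pos: [584.6, 370.3, 65.8]
wrist_force: [-0.5, -0.1, -0.7]
opening: 22.2
grip_force: 97.9
```

```bash
python3 -m inch '[[[0,0,0,-0.3,0],[0,0,0,-0.65,0],[0,0,0,-1,-0.105],[0,0,0,-1,-0.105],[0,0,0,-1,-0.105]]]' | grep -E 'pos|force'
python3 -m inch '[[[0,-0.82,-0.57,0,0],[0,-0.82,-0.57,0,0],[0,-0.82,-0.57,0,0],[0,-0.82,-0.57,0,0],[0,-0.82,-0.57,0,0]]]' | grep -E 'pos|force'
python3 -m inch '[[[0,-0.82,-0.57,0,0],[0,-0.82,-0.57,0,0],[0,-0.82,-0.57,0,0],[0,-0.82,-0.57,0,0],[0,-0.82,-0.57,0,0]]]' | grep -E 'pos|force'
python3 - <<'E'
from m import *
o=get_obs();print(np.round(o['eef_pos'],1),np.round(o['orientation'],3).tolist(),np.round(o['joint_pos']))
rep("wedge +y upper edge",380,520,150,220,150,185,org)
rep("sptab",380,520,185,215,98,110);rep("sp body",380,520,190,210.3,69,76)
rep("celltab",380,520,218,260,98,110)
E
```

```text
eef_pos: [585.7, 371.4, 189.4]
wrist_force: [-0.2, -0.2, -2.2]
grip_force: 98.3
eef_pos: [516.4, 269.2, 186.1]
wrist_force: [1.7, 0.4, -0.8]
grip_force: 98.3
eef_pos: [449.3, 171.6, 186.1]
wrist_force: [0.7, 0.6, -0.5]
grip_force: 98.4
[450.2 173.2 186.3] [[-0.007, 1.0, 0.002], [1.0, 0.007, 0.001], [0.001, 0.002, -1.0]] [  6.  28. -46. 124.  31.  41. -61.]
wedge +y upper edge 1850 [449.7 180.8] [17.7 49.5] 89.8 1/50/99% [[425.4, 172.9, 179.1], [448.7, 183.3, 180.5], [474.0, 189.2, 182.0]]
sptab 328 [447.8 200.4] [22.7  7.7] 0.8 1/50/99% [[436.6, 196.7, 99.0], [447.7, 200.9, 103.6], [459.0, 204.2, 105.1]]
sp body 875 [447.9 200.1] [49.7 19.9] 0.5 1/50/99% [[423.4, 190.3, 69.7], [447.9, 203.8, 71.7], [472.4, 209.9, 74.8]]
celltab 723 [450.7 230.1] [23.3 16.1] 0.4 1/50/99% [[439.1, 222.1, 99.9], [450.9, 230.4, 103.7], [462.2, 238.1, 105.2]]
```

```bash
python3 -m inch '[[[0,-0.015,0,0.05,0],[0,-0.015,0,0.2,0],[0,-0.015,0,0.35,0],[0,-0.015,0,0.5,0],[0,-0.015,0,0.6,0]]]' | grep -E 'pos|force'
python3 -m inch '[[[0,0,0,0.02,0],[0,0,0,0.04,0],[0,0,0,0.06,0],[0,0,0,0.06,0]]]' | grep -E 'pos|force'
```

```text
eef_pos: [449.7, 172.2, 111.9]
wrist_force: [0.5, 0.3, -1.3]
grip_force: 98.7
eef_pos: [449.6, 171.4, 106.6]
wrist_force: [0.5, -0.8, -1.4]
grip_force: 98.7
```

```bash
python3 -m inch '[[[0,0.008,0,0.02,0],[0,0.012,0,0.035,0],[0,0.014,0,0.05,0],[0,0.014,0,0.05,0]]]' | grep -E 'pos|force'
python3 -m inch '[[[0,0,0,0.01,0],[0,0,0,0.015,0],[0,0,0,0.015,0]]]' | grep -E 'pos|force'
```

```text
eef_pos: [449.9, 173.3, 101.2]
wrist_force: [0.9, 1.6, 3.5]
grip_force: 99.4
eef_pos: [450.1, 173.7, 100.5]
wrist_force: [-4.0, 1.2, 22.3]
grip_force: 101.9
```

```bash
python3 -m inch '[[[0,0,0,0.006,0],[0,0,0,0.012,0],[0,0,0,0.012,0],[0,0,0,0.012,0]]]' | grep -E 'pos|force'
python3 - <<'E'
from m import *
o=get_obs();print(np.round(o['eef_pos'],1),np.round(o['wrist_force'],1),np.round(o['wrist_torque'],2))
rep("wedge top",380,520,120,220,85,108,org)
rep("sptab",380,520,190,215,98,110);rep("sp body",380,520,191,210.3,69,76)
rep("celltab",380,520,218,260,98,110)
rep("cell60",380,520,212,250.4,69,76)
E
```

```text
eef_pos: [450.2, 174.0, 99.9]
wrist_force: [-5.9, 0.2, 35.1]
grip_force: 103.8
[450.2 174.   99.9] [-5.   0.  35.6] [-0.72  1.25  0.13]
wedge top 2382 [450.4 161. ] [60.9 49.6] 89.9 1/50/99% [[426.4, 132.7, 92.6], [450.0, 183.7, 94.3], [474.7, 191.2, 95.9]]
sptab 838 [447.8 201. ] [23.9  8.6] 1.0 1/50/99% [[436.1, 197.2, 98.2], [448.0, 202.2, 103.4], [459.6, 205.1, 105.0]]
sp body 1689 [448.5 200.7] [19.3 51.7] 90.0 1/50/99% [[423.3, 191.2, 70.0], [447.7, 204.5, 71.8], [472.4, 210.2, 75.4]]
celltab 1746 [450.8 231. ] [24.  15.9] 0.1 1/50/99% [[439.0, 223.3, 98.8], [450.8, 231.5, 103.7], [462.5, 238.8, 105.1]]
cell60 3873 [450.8 231.2] [50.3 38.4] 0.0 1/50/99% [[426.3, 212.4, 70.0], [450.3, 238.6, 71.8], [475.3, 250.1, 74.3]]
```

```bash
python3 -m inch '[[[0,0,0,0.008,0],[0,0,0,0.016,0],[0,0,0,0.02,0],[0,0,0,0.02,0],[0,0,0,0.02,0]]]' | grep -E 'pos|force|open'
python3 - <<'E'
from m import *
save(c,"w3.png"); a=capture("side"); save(a,"f.png")
o=get_obs();print(np.round(o['eef_pos'],1),np.round(o['wrist_force'],1),o['time_s'])
rep("wedge top",380,520,120,220,85,108,org)
rep("celltab",380,520,218,260,98,110)
rep("sptab",380,520,190,215,98,110)
E
```

```text
eef_pos: [450.2, 175.0, 98.7]
wrist_force: [-10.0, 0.3, 56.4]
opening: 22.4
grip_force: 107.7
[450.2 175.   98.7] [-10.2   0.3  57.4] 22.9167
wedge top 2331 [450.8 161.8] [49.7 60.2] 0.7 1/50/99% [[426.4, 133.1, 91.9], [450.6, 183.9, 93.5], [474.7, 191.3, 95.5]]
celltab 1760 [450.7 230.9] [24.  16.1] 0.1 1/50/99% [[439.0, 223.1, 100.2], [450.7, 231.4, 103.7], [462.4, 238.8, 105.2]]
sptab 855 [447.8 200.9] [23.9  8.9] 1.2 1/50/99% [[436.1, 197.1, 98.2], [448.0, 202.1, 103.5], [459.5, 205.2, 105.0]]
```

View pics/w3.png

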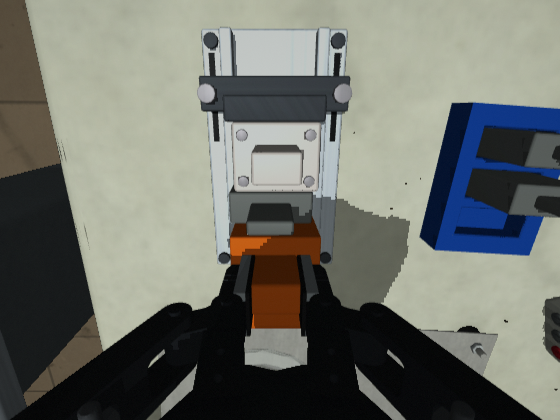

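The wedge (275,240) is jammed against the spacer, which is tight on the cell and stop (275,105). Its foot is about 21 mm above the floor with 57 N down, and both spares and the timer are undisturbed.

```bash
python3 -c "
from h import *
print(finish_job())"
```

```text
the job is handed in; nothing more can be done
None
```

The job is handed in: the cell and one spacer are tight against the end stop, and the wedge is jammed with its foot about 21 mm above the channel floor, still gripped and pressed down with about 57 N; the two spare spacers are in the rack, and it took about 23 s.

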